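# Wedge the Morse key display deck level

## Robot

A 6-joint arm with a two-finger parallel gripper is mounted at the origin on the work surface. World frame = base frame: x ahead of the robot, y to its left, z up, the work surface at z = 0. Lengths are in m, angles in rad, forces in N, time in s.
With the tool pointing down it reaches from about 0.4 to 0.825 m from the base axis. Payload 7 kg.
Tool frame: the origin (TCP) lies at the very end of the fingers, on their centre line; the grasp point (between the pads) lies 19 mm behind it; z points along the fingers, y is the direction in which the jaws open and shut (so a half turn about z gives the same grasp; the last joint's range is limited). The gripper opens to 88 mm and grips with 3 to 60 N. Pads are 19 mm wide; open, the fingers measure 130 mm over their backs; the gripper's body (78 mm by 193 mm) begins 47 mm behind the grasp point.
Start: joints at [1.502, 0.359, 0.012, 0, -1.224, -0.288], TCP at [0.236, 0.632, 0.227] pointing down, gripper open.
Joint ranges: [-3.07, 3.07], [-1.43, 2.12], [-1.02, 1.25], [-3.03, 1.67], [-3.05, -0], [-3.03, 3.03]. Speed limits (rad/s): [2.39, 2.39, 3.01, 3.14, 3.14, 3.14].

## Interface

Orientations are given as [roll, pitch, yaw] about the fixed x, y, z axes, in that order (R = Rz(yaw) Ry(pitch) Rx(roll)).
In Python, from station import arm gives the robot as it stands.
- The arm moves only by the shell command python3 -m inch 'ROWS' [FORCE]. ROWS is text: rows parted by semicolons, each of 7 numbers parted by spaces: the closure, from 0 (fully open) to 1 (shut), then the shift along the tool's x, y, z each as a share of 300 mm, from -1 to 1, then the turn, a rotation vector about the tool's x, y, z each as a share of 60 degrees, from -1 to 1. In form: grip tx ty tz rx ry rz; .... A call has 1 to 12 rows; each row is the pose to reach, as a shift and turn from the pose commanded when the call began, along the tool's axes at that moment; what a row does not reach only later rows make up. A row lasts 1/10 s, in which the tool goes at most 50 mm and 8.59 degrees, less where a joint would pass 70% of its speed; a pose out of reach is approached as far as the arm can. A call with a number of a shift or a turn outside -1 to 1 is refused whole. A call with a gripper value outside its range is refused whole. The fingers move at their own pace and stop on an object; FORCE is the grip in N (left out, the last holds). Time passes only in rows, so rows that repeat a pose let the fingers close. It gives the time, the measured TCP pose, the force and the opening at its end, in the units of the state.
- arm.get_state(): the state, without advancing time (a new reading comes with each control period).
- arm.grab_frame(name): name is "side" or "top" or "wrist"; returns a dict with "img" (384x512x3 uint8, red, green, blue), "range_z" (384x512 float32, m along the optical axis (not along the pixel's ray), 0 where there is no reading), "fx", "fy", "cx", "cy" (pixels), "dist" ([k1, k2, p1, p2, k3] as OpenCV has them; the pictures are not rectified), "extrinsics" (4x4, takes a point from world to camera coordinates); the wrist camera has in their place "tool_from_camera" (4x4, takes a point from camera to tool coordinates, whose origin is the TCP and whose axes are the flange's). Camera axes: x right, y up, looking along -z (the intrinsics and any distortion apply to the point x, -y, -z); pixel columns grow to the right and rows downward; lengths in m; the calibration is good to about 2 mm. A picture is of the moment at which its call begins: read the wrist's pose just before it.
- arm.job_done(): hands the job in, once; it reports no verdict.
The state is a dict: "t": time; "q": joint angles; "qd": joint speeds; "joint_efforts": joint torques, N m; "eef_pos": TCP position; "ee_rot": TCP orientation; "force": force on the tool from outside, world axes, zero at the start; "moment": the same for the moment, N m; "width": finger opening in m.
Only numpy, scipy, OpenCV 4.12 (cv2) and the standard library are available. Lean on these libraries where they do the work, as an engineer would, in place of code of your own. Each camera call takes 0.05 s, during which the arm holds its last target.

## Task

The grey display deck that carries the Morse key sags at its front. Set the orange wedge flat in the guide on the plywood board, thin end first, and slide it under the deck until the deck stands level, up against the pads of both yellow gauge brackets, and the wedge sits firmly with no play; do not force it. Lift the deck with the wedge alone, do not touch the deck or its key, leave the other things where they are, and let go.

Things in the scene. Friction and masses are not known exactly. Their poses are not given: they have to be found in the camera images.
- base: Plywood board 320 x 160 x 12 mm, fixed to the table; origin at the centre of its underside, z up. Its x axis points from the open landing (x -160 to -20 mm), where the wedge goes in, to the deck's hinge (x +145). Yellow gauge posts stand at x -10, y +-70, up to z 58, with arms reaching in over the deck to y +-46.
- guide (a point): Mouth of the guide: on the board's top face, 80 mm from the board's origin towards the landing (board x -80, y 0, z 12). From here two aluminium rails, 6 mm wide and 6 mm high, inner faces 42 mm apart, run 130 mm along board +x, the way the wedge slides.
- deck: Grey plate 170 x 120 x 10 mm with a black, brass and red Morse paddle on it (rising 38 mm over the plate); 0.75 kg, give or take 15 percent. Origin on its hinge axis (board x +145, z 42), mid width and mid thickness; x runs away from the landing, the front edge is at x -165. It starts 0.06 rad down at the front and is level when it meets the pads.
- skid_seat (a point): Point on the deck's underside, 10 mm behind the front edge, 155 mm from the hinge, above the middle of a sprung round steel skid bar (radius 4 mm, 30 mm wide; gives 1 mm per 30 N) which the wedge lifts. The skid's lowest point starts 4.7 to 10.7 mm above the board (set-screw, differs from start to start, not told) and rises 9 mm to level. The deck's weight bears there with 3.5 to 5 N.
- deck_edge (a point): Middle of the deck's front upper edge (red line), 165 mm in front of the hinge; about 37 mm above the underside of the board at the start and 47 mm when level at the mark.
- mark (a point): The height mark: midway between the brackets at the level of their pads' undersides (board x -10, z 47). The deck's upper face meets the pads when level. The pads are hard: from there the deck stops rising and the force climbs quickly, some 4 N of push per mm of wedge travel.
- wedge: Loose orange plastic wedge, 100 mm long (x), 36 mm wide (y), upright sides, 90 g: 3 mm thick at the thin end (x +50), rising evenly to 28 mm at the heel (x -50). Origin: centre of the underside. Friction about 0.3, give or take 20 percent; it stays put under load. A slow level push of 3 to 5 N on the heel raises the free deck, 9 to 13 N seats it firmly at the pads, over 15 N may force it.
- cup: White drinking cup, 80 mm wide and 95 mm high, a bystander; origin at the centre of its underside.
- adapter: Black power adapter 75 x 110 x 36 mm, a bystander; origin at the centre of its underside.
- old_key: Wooden-based brass straight key, 90 x 60 mm base, about 47 mm high, a bystander; origin at the centre of its underside.
- driver: Screwdriver 160 mm long, lying near the robot, a bystander; origin under the middle of its length.
Mind the look-alikes: they are no part of the job. There is more than one size of the wedge; the job needs the largest.

How it is judged:
At the end, for the whole second after the job is handed in: The deck's front edge stands at the height mark (no more than 1.5 mm below it), the wedge lies flat on the board and bears on the deck with 8 to 22 N (well over the deck's own weight of 3.5 to 5 N, so pressed on the pads without play), and all is at rest (z of deck_edge in the frame of base above 0.0455 m and contact force between wedge and deck between 8 and 22 N and angle between wedge's own z axis and vertical below 0.06 rad and linear speed of each of wedge, deck below 0.01 m/s); the robot touches nothing.
It fails at once if the wedge was forced: over 22 N between wedge and deck (contact force between wedge and deck above 22 N).
It fails at once if the robot touched the deck or its key (contact force between any of the arm, the fingers and deck above 3 N).
It fails at once if a bystander was moved by more than 20 mm (distance of any of cup, adapter, old_key, driver from where it was at the start of the episode above 0.02 m).
It also fails if it takes over 58 s, if anything falls off the work surface, if the arm or the gripper's body presses on something with over 40 N, if the wrist force passes 120 N, or if a joint passes its speed limit or range.

## Working session

There is one attempt and no reset: what is moved stays moved. The work goes in short steps, Python scripts to look and compute and a shell command to move; the robot and the scene stay as the last step left them, time stands still between calls to the robot, and variables do not carry over. Pictures are saved under pics/ and viewed, and the job is handed in when it is done.

```bash
ls; mkdir -p pics
python3 - <<'E'
from station import arm
import cv2
s=arm.get_state(); print(s)
for n in ["side","top","wrist"]:
    f=arm.grab_frame(n); cv2.imwrite(f"pics/a_{n}.png",f["img"][:,:,::-1])
    print(n,f["fx"],f["fy"],f["cx"],f["cy"],f["dist"],f.get("extrinsics",f.get("tool_from_camera")))
E
```

```text
pics
{'t': 0.0, 'q': array([ 1.50207359e+00,  3.59396524e-01,  1.10742470e-02, -3.83849295e-04,
       -1.22407508e+00, -2.88088570e-01]), 'qd': array([-0.00203709,  0.00143201,  0.0002108 ,  0.00066064,  0.00089851,
        0.00178121]), 'joint_efforts': array([ 3.24154826e-04, -5.82714415e+01,  2.93053883e+01,  6.99757263e+00,
        7.02723657e-03, -1.67411736e-04]), 'eef_pos': array([0.2356203 , 0.63202943, 0.22561707]), 'ee_rot': array([ 3.13995507e+00, -1.08962568e-04, -3.56941944e-01]), 'force': array([0.28996654, 0.53656532, 0.26329864]), 'moment': array([-0.05281148,  0.0108733 ,  0.02847336]), 'width': 0.08761299366995583}
side 421.25006097792 421.25006097792 259.17875406666354 190.37429456856643 [0.04364223 0.         0.         0.         0.        ] [[ 0.85966455 -0.51083533 -0.00491259 -0.46136048]
 [ 0.25945324  0.42829941  0.8655886  -0.23058451]
 [-0.44006918 -0.74539042  0.5007317  -1.00512006]
 [ 0.          0.          0.          1.        ]]
top 354.5515523293488 354.5515523293488 258.44882836714885 190.88983900560973 [-0.07453719  0.          0.          0.          0.        ] [[ 0.04901049 -0.99879767  0.00109244  0.01711236]
 [ 0.97148261  0.04792414  0.23221719 -0.55733113]
 [-0.23199034 -0.01031979  0.97266334 -0.9258162 ]
 [ 0.          0.          0.          1.        ]]
wrist 341.3308580742163 341.3308580742163 256.21896089539405 194.83798566264082 [-0.07283223  0.          0.          0.          0.        ] [[ 5.87877583e-05  9.63769242e-01  2.66737407e-01  7.13428606e-02]
 [ 9.99999953e-01  2.33591136e-05 -3.04796210e-04 -1.35032428e-03]
 [-2.99983962e-04  2.66737413e-01 -9.63769196e-01 -1.58215088e-01]
 [ 0.00000000e+00  0.00000000e+00  0.00000000e+00  1.00000000e+00]]
```

View pics/a_side.png

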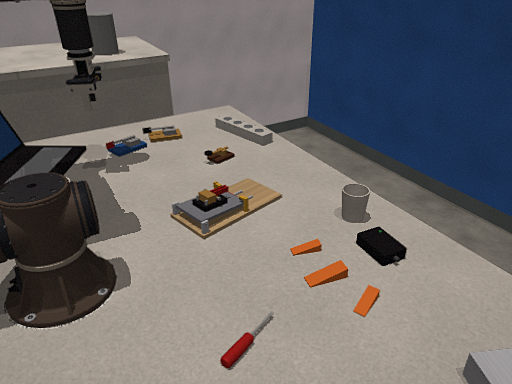

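View pics/a_top.png

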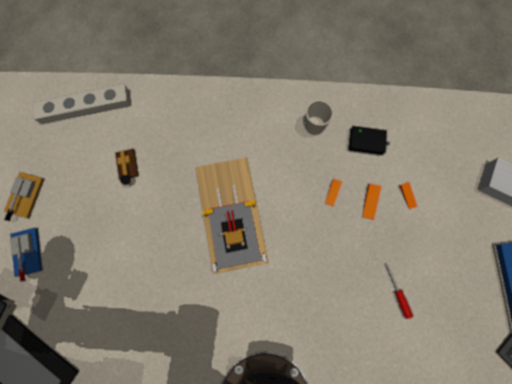

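View pics/a_wrist.png

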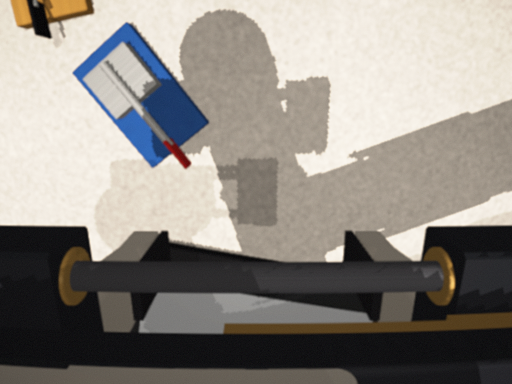

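```bash
cat > h.py <<'E'
import numpy as np, cv2
from station import arm
from scipy.spatial.transform import Rotation as R
def K(f): return np.array([[f["fx"],0,f["cx"]],[0,f["fy"],f["cy"]],[0,0,1]])
def cam2world(f,s=None):
    if "extrinsics" in f: return np.linalg.inv(f["extrinsics"])
    T=np.eye(4);T[:3,:3]=R.from_euler('xyz',s["ee_rot"]).as_matrix();T[:3,3]=s["eef_pos"]
    return T@f["tool_from_camera"]
def rays(f,px,s=None):
    px=np.asarray(px,float).reshape(-1,1,2)
    u=cv2.undistortPoints(px,K(f),np.array(f["dist"])).reshape(-1,2)
    d=np.c_[u[:,0],-u[:,1],-np.ones(len(u))]
    T=cam2world(f,s); return T[:3,3],d@T[:3,:3].T,d,T
def onplane(f,px,z,s=None):
    o,d,_,_=rays(f,px,s); return o+d*((z-o[2])/d[:,2])[:,None]
def withrange(f,px,s=None):
    px=np.asarray(px).reshape(-1,2); o,d,_,_=rays(f,px,s)
    r=f["range_z"][px[:,1].astype(int),px[:,0].astype(int)]
    return o+d*r[:,None]
def proj(f,P,s=None):
    T=np.linalg.inv(cam2world(f,s)); c=np.atleast_2d(P)@T[:3,:3].T+T[:3,3]
    p,_=cv2.projectPoints(np.c_[c[:,0],-c[:,1],-c[:,2]].astype(float),np.zeros(3),np.zeros(3),K(f),np.array(f["dist"]));return p.reshape(-1,2)
def orange(img):
    h=cv2.cvtColor(img,cv2.COLOR_RGB2HSV); return cv2.inRange(h,(6,190,110),(16,255,255))
E
python3 - <<'E'
from h import *
f=arm.grab_frame("top")
m=orange(f["img"])
n,l,st,c=cv2.connectedComponentsWithStats(m)
for i in range(1,n):
    if st[i,4]<60: continue
    ys,xs=np.where(l==i); P=withrange(f,np.c_[xs,ys])
    print(i,st[i],c[i],P.mean(0))
    r=cv2.minAreaRect(P[:,:2].astype(np.float32)*1000); print(r)
    # height gradient
    A=np.c_[P[:,:2],np.ones(len(P))]; print(np.linalg.lstsq(A,P[:,2],rcond=None)[0], P[:,2].min(),P[:,2].max())
im=cv2.resize(f["img"][130:290,180:430],None,fx=3.2,fy=3.2,interpolation=cv2.INTER_CUBIC)
cv2.imwrite("pics/b.png",im[:,:,::-1])
E
```

```text
1 [326 180  15  25 195] [332.97435897 191.82564103] [ 0.5762659  -0.17515023  0.01344416]
((576.033935546875, -174.867919921875), (23.573406219482422, 72.36730194091797), 73.43399047851562)
[ 0.23775737 -0.06508063 -0.13496619] 0.001646119949646252 0.02587230506184368
2 [401 183  15  25 198] [408.21717172 194.98989899] [ 0.57758796 -0.401421    0.01385403]
((577.0972900390625, -401.7253112792969), (71.12683868408203, 26.15121841430664), 23.426794052124023)
[ 0.21866728  0.10978204 -0.06837675] 0.002817737824302613 0.027893759241561122
3 [363 185  17  34 374] [371.06951872 200.90641711] [ 0.55288835 -0.28650416  0.01958902]
((438.9278564453125, -156.21487426757812), (79.65254211425781, 435.8139343261719), 41.06224822998047)
[0.33200583 2.43918158 0.53486254] 0.0014262795373802817 1.0299106605088384
```

View pics/b.png

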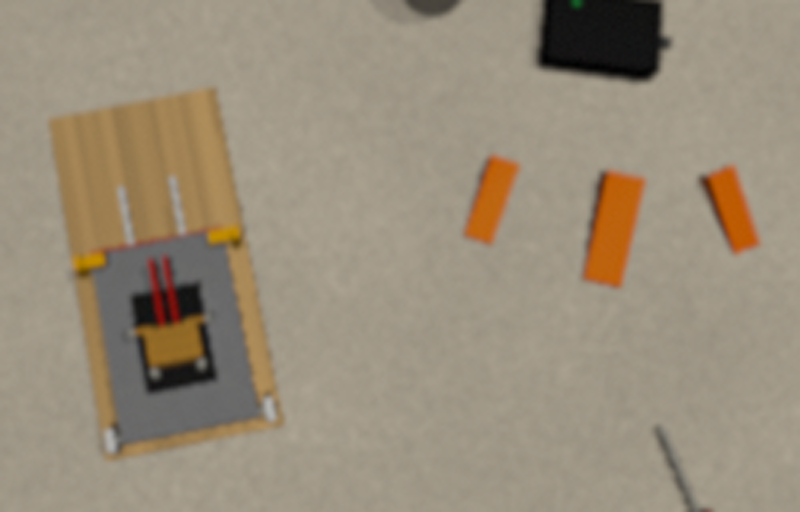

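Run:
```python
from h import *
f=arm.grab_frame("top"); g=arm.grab_frame("side")
for nm,F in (("top",f),("side",g)):
    m=orange(F["img"]); n,l,st,c=cv2.connectedComponentsWithStats(m)
    i=1+np.argmax(st[1:,4]); 
    ys,xs=np.where(cv2.erode((l==i).astype(np.uint8),np.ones((2,2)))>0); ok=F["range_z"][ys,xs]>0.2
    P=withrange(F,np.c_[xs,ys][ok]); P=P[(P[:,2]<.035)]
    print(nm,st[i],len(P),P.mean(0),P[:,2].min(),P[:,2].max())
    r=cv2.minAreaRect(P[:,:2].astype(np.float32)*1000);print(r)
    A=np.c_[P[:,:2],np.ones(len(P))]; co=np.linalg.lstsq(A,P[:,2],rcond=None)[0];print(co,np.hypot(*co[:2]),np.degrees(np.arctan2(co[1],co[0])))
# board: corners in zoom
s=3.2
pz={'fl':(50,122),'fr':(214,88),'br':(282,425),'bl':(108,460),'railL0':(122,186),'railR0':(173,177)}
px=np.array([((u+.5)/s-.5+180,(v+.5)/s-.5+130) for u,v in pz.values()])
P=onplane(f,px,.012)
for k,p in zip(pz,P): print(k,p)
im=cv2.resize(g["img"][160:300,160:390],None,fx=3.4,fy=3.4,interpolation=cv2.INTER_CUBIC)
cv2.imwrite("pics/c.png",im[:,:,::-1])
```

```text
top [363 185  18  34 376] 321 [ 0.55213986 -0.28886728  0.0166184 ] 0.0031237878576411138 0.03159163491902506
((551.6930541992188, -288.9156494140625), (31.25556755065918, 91.78070068359375), 79.94403839111328)
[ 0.24928014 -0.0403293  -0.13266891] 0.25252136526685137 -9.189859008621964
side [304 260  44  27 476] 402 [ 0.55004887 -0.29302527  0.01419534] 0.0009929820998779704 0.02910648663766513
((550.6736450195312, -292.654052734375), (34.061222076416016, 95.99370574951172), 79.66703796386719)
[ 0.24536981 -0.05132352 -0.13580914] 0.25067997071772224 -11.814116789094365
fl [0.63057483 0.2381952  0.012     ]
fr [0.67152554 0.08616185 0.012     ]
br [0.36229988 0.00853373 0.012     ]
bl [0.3242619  0.15978017 0.012     ]
railL0 [0.57211879 0.16575732 0.012     ]
railR0 [0.58301271 0.11915216 0.012     ]
```

View pics/c.png

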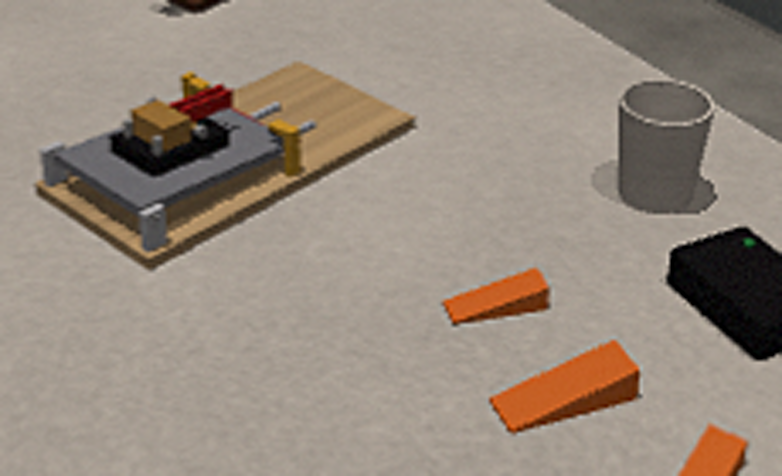

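```bash
cat >> h.py <<'E'
def go(pos,yaw):
    s=arm.get_state(); Rm=R.from_euler('xyz',s["ee_rot"])
    d=Rm.inv().apply(np.array(pos)-s["eef_pos"])/0.3
    Rt=R.from_euler('xyz',[np.pi,0,yaw]); rv=np.degrees((Rm.inv()*Rt).as_rotvec())/60
    print("t",round(s["t"],2),"pos",s["eef_pos"].round(4),"rot",s["ee_rot"].round(3),"F",s["force"].round(1),"w",round(s["width"],4))
    print("shift",d.round(4),"turn",rv.round(4))
E
python3 -c "
from h import *
go([.551,-.29,.22],-.178)
go([.4,.12,.22],-.178)"
```

```text
t 0.3 pos [0.2357 0.6323 0.2262] rot [ 3.141 -0.    -0.357] F [ 0.2 -0.1 -0.1] w 0.0872
shift [2.0586 2.5137 0.0224] turn [ 0.0006 -0.     -0.1708]
t 0.3 pos [0.2357 0.6323 0.2262] rot [ 3.141 -0.    -0.357] F [ 0.2 -0.1 -0.1] w 0.0872
shift [1.1096 1.4089 0.0217] turn [ 0.0006 -0.     -0.1708]
```

```bash
python3 -m inch '0 0.9 0.9 0 0 0 -0.17;0 0.9 0.9 0 0 0 -0.17;0 0.9 0.9 0 0 0 -0.17;0 0.9 0.9 0 0 0 -0.17;0 0.9 0.9 0 0 0 -0.17;0 0.9 0.9 0 0 0 -0.17;0 0.9 0.9 0 0 0 -0.17;0 0.9 0.9 0 0 0 -0.17;0 0.9 0.9 0 0 0 -0.17;0 0.9 0.9 0 0 0 -0.17'
python3 -c "
from h import *
go([.56,-.29,.22],-.178)"
```

```text
t: 1.3
eef_pos: [0.3948, 0.2847, 0.2269]
ee_rot: [-3.141, -0.0, -0.181]
force: [-0.6, 0.5, -0.4]
width: 0.0876
t 1.3 pos [0.3948 0.2847 0.2269] rot [-3.141 -0.    -0.181] F [-0.6  0.5 -0.4] w 0.0876
shift [0.8856 1.7857 0.0218] turn [-0.0008 -0.0003 -0.0024]
```

```bash
python3 -m inch '0 0.66 0.8 0 0 0 0;0 0.66 0.8 0 0 0 0;0 0.66 0.8 0 0 0 0;0 0.66 0.8 0 0 0 0;0 0.66 0.8 0 0 0 0;0 0.66 0.8 0 0 0 0;0 0.66 0.8 0 0 0 0;0 0.66 0.8 0 0 0 0;0 0.66 0.8 0 0 0 0;0 0.66 0.8 0 0 0 0'
python3 - <<'E'
from h import *
s=arm.get_state(); f=arm.grab_frame("wrist"); cv2.imwrite("pics/d.png",f["img"][:,:,::-1])
go([.56,-.29,.22],-.178)
E
```

```text
t: 2.3
eef_pos: [0.5464, 0.0153, 0.2266]
ee_rot: [-3.141, -0.0, -0.177]
force: [0.3, 0.7, 0.5]
width: 0.0877
t 2.35 pos [0.5463 0.0153 0.2267] rot [-3.141 -0.    -0.177] F [-0.9  0.2 -0.6] w 0.0874
shift [0.2237 0.9937 0.0221] turn [-0.0002 -0.0002  0.0012]
```

View pics/d.png

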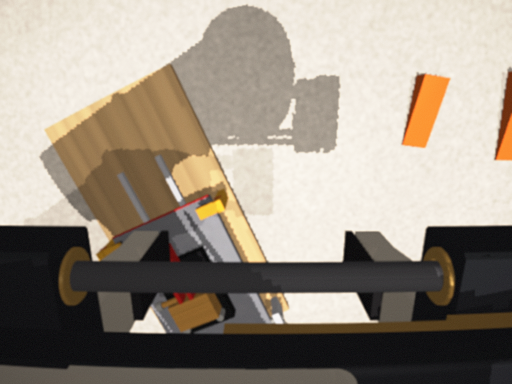

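```bash
python3 -m inch '0 -0.05 0.99 0 0 0 0;0 -0.05 0.99 0 0 0 0;0 -0.05 0.99 0 0 0 0;0 -0.05 0.99 0 0 0 0;0 -0.05 0.99 0 0 0 0;0 -0.05 0.99 0 0 0 0;0 -0.05 0.99 0 0 0 0;0 -0.05 0.99 0 0 0 0'
python3 - <<'E'
from h import *
s=arm.get_state(); f=arm.grab_frame("wrist"); cv2.imwrite("pics/e.png",f["img"][:,:,::-1])
m=orange(f["img"]); n,l,st,c=cv2.connectedComponentsWithStats(m)
for i in range(1,n):
    if st[i,4]<300: continue
    ys,xs=np.where(cv2.erode((l==i).astype(np.uint8),np.ones((2,2)))>0); ok=f["range_z"][ys,xs]>0.05
    P=withrange(f,np.c_[xs,ys][ok],s); P=P[(P[:,2]<.04)]
    print(st[i],len(P),P.mean(0),P[:,2].min(),P[:,2].max())
    print(cv2.minAreaRect(P[:,:2].astype(np.float32)*1000))
    A=np.c_[P[:,:2],np.ones(len(P))]; co=np.linalg.lstsq(A,P[:,2],rcond=None)[0];print(co,np.degrees(np.arctan2(co[1],co[0])))
E
```

```text
t: 3.15
eef_pos: [0.4788, -0.2759, 0.2266]
ee_rot: [-3.141, -0.0, -0.18]
force: [0.4, 0.6, -0.3]
width: 0.0879
[ 331   15   54   78 1976] 1819 [ 0.57773206 -0.40121614  0.01242637] 0.0010792238244117236 0.02221876573093612
((575.7879638671875, -402.1913757324219), (73.47338104248047, 27.050928115844727), 22.99062728881836)
[ 0.23309251  0.08999006 -0.08613319] 21.110085978167326
[ 239   48   35   96 3127] 2985 [ 0.55445746 -0.28877843  0.01630031] 0.0014755984209458006 0.02933109058162031
((551.605224609375, -288.2510986328125), (33.00227737426758, 95.93710327148438), 79.80072784423828)
[ 0.24554511 -0.04330007 -0.13234813] -10.00086952068066
[ 135   59   30   74 1894] 1778 [ 0.57649313 -0.17757011  0.01224423] 0.0013278214517036813 0.022460600208742687
((573.86328125, -175.88528442382812), (26.546525955200195, 73.85960388183594), 72.67169952392578)
[ 0.245283   -0.00065493 -0.12927603] -0.15298582191131982
```

View pics/e.png

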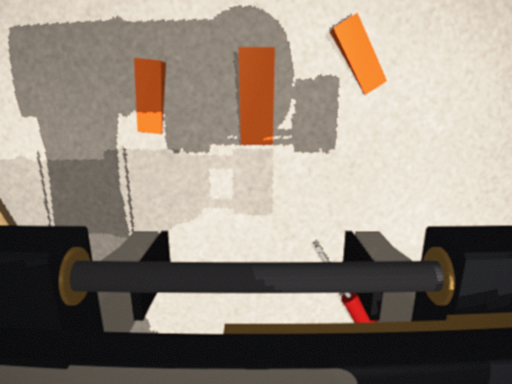

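```bash
python3 -c "
from h import *
go([.581,-.294,.005],-.177)"
```

```text
t 3.2 pos [ 0.4792 -0.2751  0.2267] rot [-3.141 -0.    -0.179] F [ 0.8  0.5 -0.1] w 0.0877
shift [0.3449 0.0017 0.739 ] turn [-0.0002 -0.0003 -0.0015]
```

```bash
python3 -m inch '0 0.345 0.002 0.2 0 0 0;0 0.345 0.002 0.3 0 0 0;0 0.345 0.002 0.4 0 0 0;0 0.345 0.002 0.55 0 0 0;0 0.345 0.002 0.65 0 0 0;0 0.345 0.002 0.7 0 0 0;0 0.345 0.002 0.738 0 0 0;0 0.345 0.002 0.738 0 0 0'
python3 -c "
from h import *
go([.581,-.294,.005],-.177)"
```

```text
t: 4.0
eef_pos: [0.5812, -0.2939, 0.0052]
ee_rot: [3.142, 0.0, -0.177]
force: [-0.1, 1.1, 0.0]
width: 0.0877
t 4.0 pos [ 0.5812 -0.2939  0.0052] rot [ 3.142  0.    -0.177] F [-0.1  1.1  0. ] w 0.0877
shift [-0.0007  0.0005  0.0007] turn [ 0.0001  0.0002 -0.0003]
```

```bash
python3 -m inch '1 0 0 0 0 0 0;1 0 0 0 0 0 0;1 0 0 0 0 0 0;1 0 0 0 0 0 0;1 0 0 0 0 0 0;1 0 0 0 0 0 0;1 0 0 0 0 0 0;1 0 0 0 0 0 0;1 0 0 0 0 0 0;1 0 0 0 0 0 0' 20
```

```text
t: 5.0
eef_pos: [0.5808, -0.2949, 0.0052]
ee_rot: [3.142, 0.0, -0.179]
force: [-0.4, -0.5, 0.7]
width: 0.0358
```

Gripped (35.8 mm). Lift and check.

```bash
python3 -m inch '1 0 0 -0.1 0 0 0;1 0 0 -0.2 0 0 0;1 0 0 -0.35 0 0 0;1 0 0 -0.5 0 0 0;1 0 0 -0.6 0 0 0;1 0 0 -0.6 0 0 0'
python3 - <<'E'
from h import *
s=arm.get_state(); f=arm.grab_frame("wrist"); cv2.imwrite("pics/f.png",f["img"][:,:,::-1])
g=arm.grab_frame("side"); cv2.imwrite("pics/fs.png",g["img"][:,:,::-1])
m=orange(f["img"]); n,l,st,c=cv2.connectedComponentsWithStats(m)
print(st[1:][st[1:,4]>200]); i=1+np.argmax(st[1:,4])
ys,xs=np.where(l==i); print(s)
go([.62,.15,.185],.248)
E
```

```text
t: 5.6
eef_pos: [0.5833, -0.2957, 0.1908]
ee_rot: [3.14, -0.009, -0.178]
force: [-0.2, 0.2, -1.2]
width: 0.0358
[[ 333  125   54   73 1852]
 [ 131  166   30   61 1634]
 [ 215  208   84   54 4242]
 [ 221  294   71   31 2114]]
{'t': 5.6, 'q': array([-1.70749102e-01,  3.42311000e-01, -9.62639275e-02,  1.38852884e-03,
       -1.12344916e+00,  1.56281352e+00]), 'qd': array([-0.00052663,  0.04714637, -0.07505467, -0.027678  ,  0.05708088,
        0.00023946]), 'joint_efforts': array([-8.81360751e-02, -5.65796900e+01,  2.87804461e+01,  6.71485752e+00,
       -8.15705862e-01,  1.92211162e-03]), 'eef_pos': array([ 0.58332795, -0.29569255,  0.1908434 ]), 'ee_rot': array([ 3.14040556, -0.00878162, -0.17813154]), 'force': array([-0.17865014,  0.20819764, -1.2443306 ]), 'moment': array([-0.03339256, -0.09546618, -0.02338614]), 'width': 0.03578501016076585}
t 5.7 pos [ 0.5809 -0.2946  0.1856] rot [-3.141e+00 -1.000e-03 -1.790e-01] F [ 0.   0.4 -2.1] w 0.0358
shift [-0.1354 -1.4816  0.0027] turn [-2.000e-04 -1.400e-03 -4.077e-01]
```

View pics/f.png

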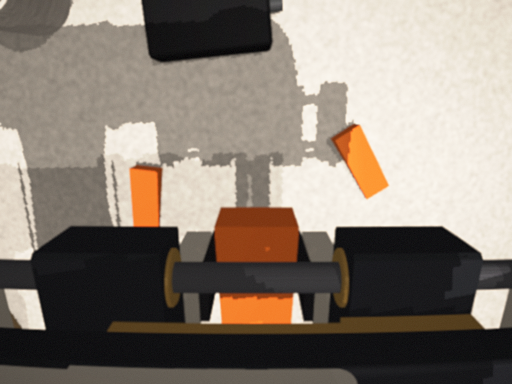

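View pics/fs.png

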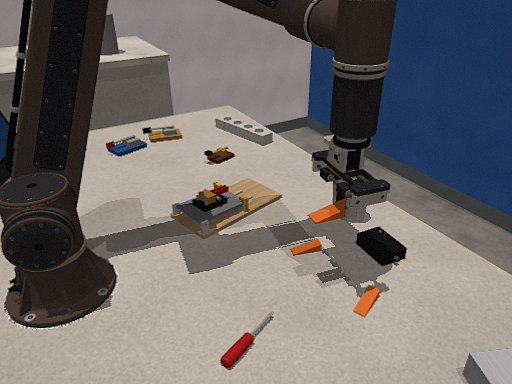

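```bash
python3 -m inch '1 -0.15 -0.99 -0.2 0 0 -0.2;1 -0.15 -0.99 -0.2 0 0 -0.41;1 -0.15 -0.99 -0.2 0 0 -0.41;1 -0.15 -0.99 -0.2 0 0 -0.41;1 -0.15 -0.99 -0.2 0 0 -0.41;1 -0.15 -0.99 -0.2 0 0 -0.41;1 -0.15 -0.99 -0.2 0 0 -0.41;1 -0.15 -0.99 -0.2 0 0 -0.41;1 -0.15 -0.99 -0.2 0 0 -0.41'
python3 -c "
from h import *
go([.50,.123,.245],.248)"
```

```text
t: 6.6
eef_pos: [0.5887, 0.005, 0.2437]
ee_rot: [-3.142, 0.003, 0.251]
force: [-1.1, 0.7, -0.9]
width: 0.0357
t 6.6 pos [0.5887 0.005  0.2437] rot [-3.142e+00  3.000e-03  2.510e-01] F [-1.1  0.7 -0.9] w 0.0357
shift [-0.1888 -0.4543 -0.0039] turn [-0.      0.0024  0.0025]
```

```bash
python3 -m inch '1 -0.19 -0.454 -0.004 0 0 0;1 -0.19 -0.454 -0.004 0 0 0;1 -0.19 -0.454 -0.004 0 0 0;1 -0.19 -0.454 -0.004 0 0 0;1 -0.19 -0.454 -0.004 0 0 0;1 -0.19 -0.454 -0.004 0 0 0'
python3 - <<'E'
from h import *
s=arm.get_state(); f=arm.grab_frame("wrist"); cv2.imwrite("pics/g.png",f["img"][:,:,::-1])
np.savez("g.npz",s=np.array([s],dtype=object),f=np.array([f],dtype=object))
im=cv2.resize(f["img"][0:240,100:420],None,fx=2.5,fy=2.5,interpolation=cv2.INTER_CUBIC)
cv2.imwrite("pics/g2.png",im[:,:,::-1])
go([.50,.123,.245],.248)
E
```

```text
t: 7.2
eef_pos: [0.5007, 0.122, 0.2459]
ee_rot: [3.141, 0.001, 0.249]
force: [0.1, -0.2, -1.0]
width: 0.0361
t 7.25 pos [0.5008 0.1218 0.2459] rot [3.141e+00 1.000e-03 2.480e-01] F [-0.5  0.1 -1.5] w 0.036
shift [-0.0016 -0.0045  0.0029] turn [0.0004 0.0008 0.0004]
```

View pics/g2.png

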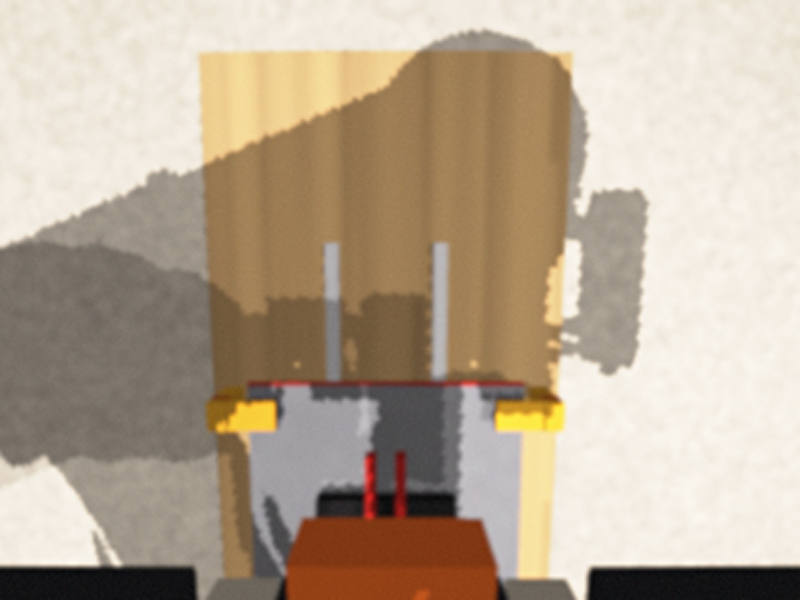

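Run:
```python
from h import *
d=np.load("g.npz",allow_pickle=True); s=d["s"][0]; f=d["f"][0]
def z(p): p=np.array(p,float); return np.c_[(p[:,0]+.5)/2.5-.5+100,(p[:,1]+.5)/2.5-.5]
B=onplane(f,z([(200,52),(572,53),(210,350),(563,350)]),.012,s); print("board",B.round(4))
Rr=onplane(f,z([(324,243),(340,243),(432,243),(448,243),(327,375),(341,375),(433,375),(447,375)]),.018,s); print("rails",Rr.round(4))
print("rail outer w",np.linalg.norm(Rr[0]-Rr[3]),np.linalg.norm(Rr[4]-Rr[7]))
a=Rr[:4].mean(0); b=Rr[4:].mean(0); print("rail mid",a,b,"ang",np.degrees(np.arctan2(*(a-b)[1::-1])))
bm=B[:2].mean(0); print("board front mid",bm, "ang front edge", np.degrees(np.arctan2(*(B[0]-B[1])[1::-1]))-90)
c=B[2:].mean(0);print("axis from edges",np.degrees(np.arctan2(*(bm-c)[1::-1])))
print("dist front->mouth",np.linalg.norm(bm-a))
# wedge in tool frame
Rm=R.from_euler('xyz',s["ee_rot"])
W=np.r_[onplane(f,z([(302,518),(480,518)]),s["eef_pos"][2]-.005,s),onplane(f,z([(287,567),(497,567)]),s["eef_pos"][2]+.023,s)]
print((Rm.inv().apply(W-s["eef_pos"])).round(4))
```

```text
board [[0.6318 0.2407 0.012 ]
 [0.6704 0.0869 0.012 ]
 [0.508  0.2109 0.012 ]
 [0.5479 0.054  0.012 ]]
rails [[0.567  0.1705 0.018 ]
 [0.5688 0.1637 0.018 ]
 [0.5787 0.1247 0.018 ]
 [0.5804 0.1179 0.018 ]
 [0.5109 0.1559 0.018 ]
 [0.5124 0.1497 0.018 ]
 [0.5227 0.1093 0.018 ]
 [0.5243 0.1031 0.018 ]]
rail outer w 0.05425427419107036 0.05443738031395014
rail mid [0.57372114 0.14417911 0.018     ] [0.51755736 0.1295127  0.018     ] ang 14.635188393249475
board front mid [0.65112223 0.163809   0.012     ] ang front edge 14.101326261780173
axis from edges 14.295379817720137
dist front->mouth 0.08007659706949123
[[ 0.0207 -0.0192  0.005 ]
 [ 0.0207  0.0165  0.005 ]
 [ 0.0208 -0.0189 -0.023 ]
 [ 0.0208  0.0166 -0.023 ]]
```

```bash
python3 -c "
from h import *
go([.6118,.1527,.10],.2505)"
```

```text
t 7.25 pos [0.5008 0.1218 0.2459] rot [3.141e+00 1.000e-03 2.480e-01] F [-0.5  0.1 -1.5] w 0.036
shift [ 0.3844 -0.009   0.4859] turn [ 0.0004  0.0008 -0.002 ]
```

```bash
python3 -m inch '1 0.2 0 0 0 0 0;1 0.384 -0.009 0.1 0 0 -0.002;1 0.384 -0.009 0.25 0 0 -0.002;1 0.384 -0.009 0.4 0 0 -0.002;1 0.384 -0.009 0.486 0 0 -0.002;1 0.384 -0.009 0.486 0 0 -0.002;1 0.384 -0.009 0.486 0 0 -0.002'
python3 - <<'E'
from h import *
go([.6118,.1527,.024],.2505)
g=arm.grab_frame("side"); cv2.imwrite("pics/h.png",cv2.resize(g["img"][120:270,140:340],None,fx=3.5,fy=3.5,interpolation=cv2.INTER_CUBIC)[:,:,::-1])
E
```

```text
t: 7.95
eef_pos: [0.6122, 0.1532, 0.1007]
ee_rot: [3.141, 0.001, 0.251]
force: [0.6, -0.7, -0.0]
width: 0.0355
t 7.95 pos [0.6122 0.1532 0.1007] rot [3.141e+00 1.000e-03 2.510e-01] F [ 0.6 -0.7 -0. ] w 0.0355
shift [-0.0013  0.001   0.2555] turn [0.0009 0.0008 0.0008]
```

View pics/h.png

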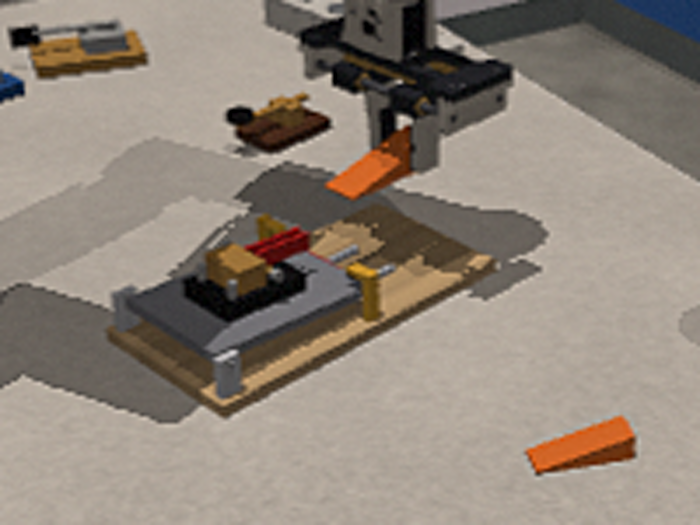

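```bash
python3 -m inch '1 -0.001 0.001 0.1 0 0 0;1 -0.001 0.001 0.18 0 0 0;1 -0.001 0.001 0.23 0 0 0;1 -0.001 0.001 0.25 0 0 0;1 -0.001 0.001 0.258 0 0 0;1 -0.001 0.001 0.264 0 0 0;1 -0.001 0.001 0.268 0 0 0;1 -0.001 0.001 0.272 0 0 0;1 -0.001 0.001 0.275 0 0 0;1 -0.001 0.001 0.275 0 0 0'
python3 - <<'E'
from h import *
go([.6118,.1527,.017],.2505)
s=arm.get_state();print(s["moment"])
g=arm.grab_frame("side"); cv2.imwrite("pics/i.png",cv2.resize(g["img"][150:250,190:310],None,fx=6,fy=6,interpolation=cv2.INTER_CUBIC)[:,:,::-1])
E
```

```text
t: 9.0
eef_pos: [0.6111, 0.1541, 0.0181]
ee_rot: [-3.142, -0.0, 0.253]
force: [0.5, -0.2, -0.6]
width: 0.0356
t 9.0 pos [0.6111 0.1541 0.0181] rot [-3.142 -0.     0.253] F [ 0.5 -0.2 -0.6] w 0.0356
shift [0.0012 0.0051 0.0038] turn [-0.     -0.0001  0.0021]
[-0.0266663   0.02736922  0.01634597]
```

View pics/i.png

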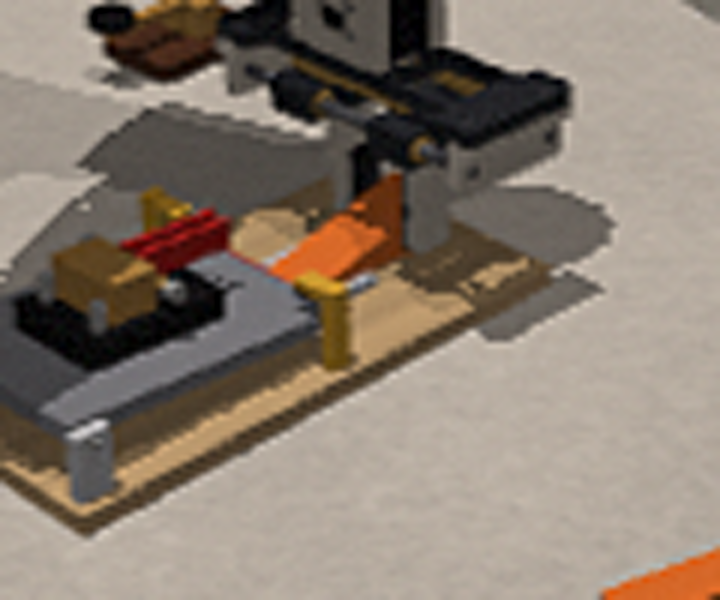

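```bash
python3 -m inch '1 0 0.001 0.002 0 0 0;1 0 0.002 0.004 0 0 0;1 0 0.002 0.004 0 0 0;0.5 0 0.002 0.004 0 0 0;0.5 0 0.002 0.004 0 0 0;0.5 0 0.002 0.004 0 0 0'
python3 - <<'E'
from h import *
go([.6118,.1527,.017],.2505)
E
```

```text
t: 9.65
eef_pos: [0.6112, 0.1534, 0.0168]
ee_rot: [3.142, 0.0, 0.253]
force: [-0.7, -0.9, -0.3]
width: 0.0434
t 9.65 pos [0.6112 0.1534 0.0168] rot [3.142 0.    0.253] F [-0.7 -0.9 -0.3] w 0.0434
shift [ 0.0014  0.0029 -0.0008] turn [0.     0.0001 0.002 ]
```

```bash
python3 -m inch '0.2 0 0 0 0 0 0;0.2 0 0 0 0 0 0;0.2 0 0 -0.1 0 0 0;0.2 0 0 -0.25 0 0 0;0.2 -0.1 0 -0.4 0 0 0;0.2 -0.2 0 -0.55 0 0 0;0.2 -0.33 0 -0.7 0 0 0;0.2 -0.33 0 -0.75 0 0 0;0.2 -0.33 0 -0.75 0 0 0;0.2 -0.33 0 -0.75 0 0 0'
python3 - <<'E'
from h import *
s=arm.get_state(); f=arm.grab_frame("wrist")
np.savez("j.npz",s=np.array([s],dtype=object),f=np.array([f],dtype=object))
im=cv2.resize(f["img"][0:240,100:420],None,fx=2.5,fy=2.5,interpolation=cv2.INTER_CUBIC)
cv2.imwrite("pics/j.png",im[:,:,::-1])
go([.6118,.1527,.1],.2505)
E
```

```text
t: 10.65
eef_pos: [0.5153, 0.129, 0.2429]
ee_rot: [-3.14, -0.002, 0.253]
force: [-0.5, -0.5, -1.1]
width: 0.0698
t 10.7 pos [0.5151 0.1288 0.2416] rot [-3.141 -0.     0.253] F [-0.5  0.1  0.1] w 0.0702
shift [0.3319 0.0035 0.4722] turn [-0.0004 -0.0001  0.002 ]
```

View pics/j.png

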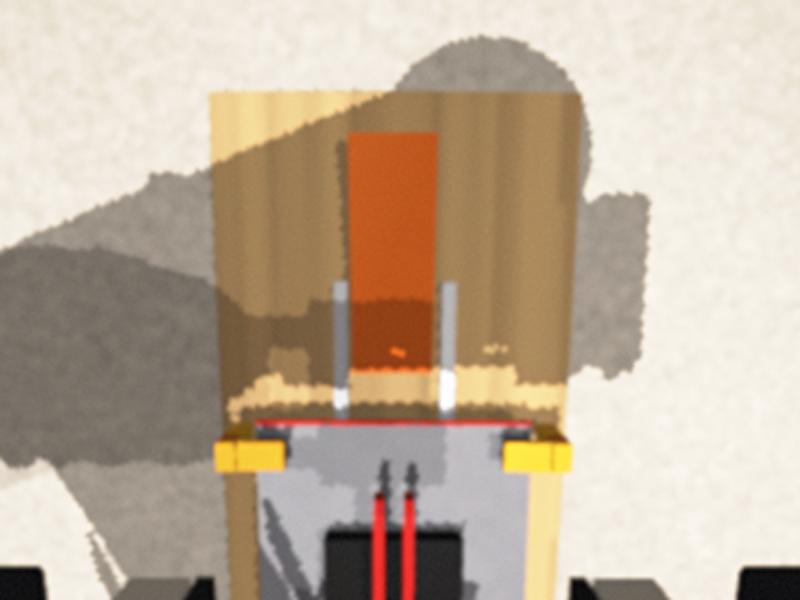

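```bash
python3 -c "
from h import *
go([.6573,.1643,.1],.2505)
go([.6573,.1643,.0215],.2505)"
```

```text
t 10.7 pos [0.5151 0.1288 0.2416] rot [-3.141 -0.     0.253] F [-0.5  0.1  0.1] w 0.0702
shift [0.4884 0.004  0.4722] turn [-0.0004 -0.0001  0.002 ]
t 10.7 pos [0.5151 0.1288 0.2416] rot [-3.141 -0.     0.253] F [-0.5  0.1  0.1] w 0.0702
shift [0.4884 0.0041 0.7339] turn [-0.0004 -0.0001  0.002 ]
```

```bash
python3 -m inch '1 0.16 0.004 0 0 0 0;1 0.32 0.004 0 0 0 0;1 0.488 0.004 0.1 0 0 0.002;1 0.488 0.004 0.25 0 0 0.002;1 0.488 0.004 0.4 0 0 0.002;1 0.488 0.004 0.5 0 0 0.002;1 0.488 0.004 0.6 0 0 0.002;1 0.488 0.004 0.68 0 0 0.002;1 0.488 0.004 0.72 0 0 0.002;1 0.488 0.004 0.734 0 0 0.002;1 0.488 0.004 0.734 0 0 0.002;1 0.488 0.004 0.734 0 0 0.002'
python3 - <<'E'
from h import *
go([.6573,.1643,.0215],.2505)
u=np.array([.9688,.2478,0])
def bx(): 
    s=arm.get_state(); return -.08-(s["eef_pos"]-np.array([.5740,.1430,0]))@u
print(bx())
g=arm.grab_frame("side"); cv2.imwrite("pics/k.png",cv2.resize(g["img"][150:250,190:310],None,fx=6,fy=6,interpolation=cv2.INTER_CUBIC)[:,:,::-1])
E
```

```text
t: 11.9
eef_pos: [0.6582, 0.1645, 0.0227]
ee_rot: [-3.141, -0.002, 0.251]
force: [0.1, -0.3, -0.7]
width: 0.0005
t 11.9 pos [0.6582 0.1645 0.0227] rot [-3.141e+00 -2.000e-03  2.510e-01] F [ 0.1 -0.3 -0.7] w 0.0005
shift [-0.003  -0.0001  0.0039] turn [-0.0001 -0.0014  0.0003]
-0.1668851058772794
```

View pics/k.png

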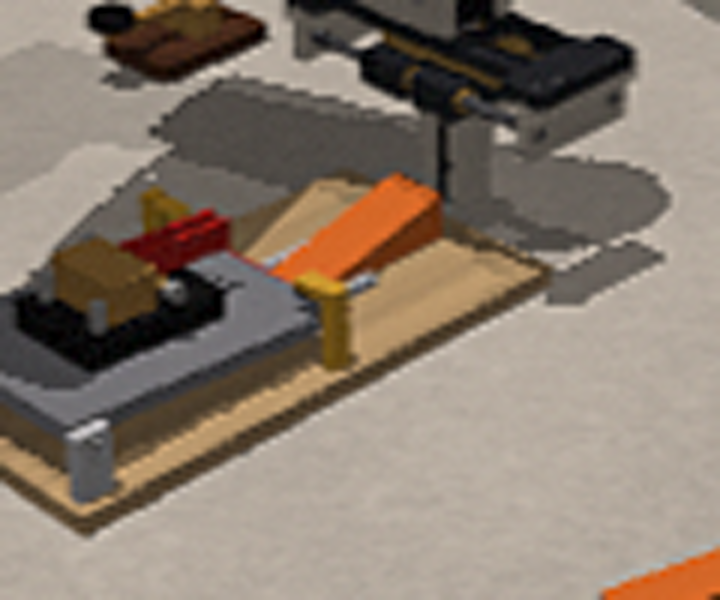

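```bash
python3 -m inch '1 -0.02 0 0.002 0 0 0;1 -0.04 0 0.002 0 0 0;1 -0.055 0 0.002 0 0 0;1 -0.07 0 0.002 0 0 0;1 -0.085 0 0.002 0 0 0;1 -0.1 0 0.002 0 0 0;1 -0.115 0 0.002 0 0 0;1 -0.13 0 0.002 0 0 0;1 -0.145 0 0.002 0 0 0;1 -0.16 0 0.002 0 0 0;1 -0.17 0 0.002 0 0 0;1 -0.17 0 0.002 0 0 0'
cat >> h.py <<'E'
u=np.array([.9688,.2478,0])
def st():
    s=arm.get_state(); d=s["eef_pos"]-np.array([.5740,.1430,0])
    print("t",round(s["t"],2),"bx",round(-80-1000*d@u,2),"lat",round(1000*(d@np.array([-.2478,.9688,0])),2),"z",s["eef_pos"][2].round(4),"Fpush",(s["force"]@u).round(2),"F",s["force"].round(1),"rot",s["ee_rot"].round(3))
E
python3 - <<'E'
from h import *
st()
g=arm.grab_frame("side"); cv2.imwrite("pics/l.png",cv2.resize(g["img"][150:250,190:310],None,fx=6,fy=6,interpolation=cv2.INTER_CUBIC)[:,:,::-1])
E
```

```text
t: 13.15
eef_pos: [0.6075, 0.1514, 0.0211]
ee_rot: [3.142, 0.0, 0.251]
force: [-0.1, 0.6, -0.7]
width: 0.0007
t 13.15 bx -114.5 lat -0.19 z 0.0211 Fpush 0.09 F [-0.1  0.6 -0.7] rot [3.142 0.    0.251]
```

View pics/l.png

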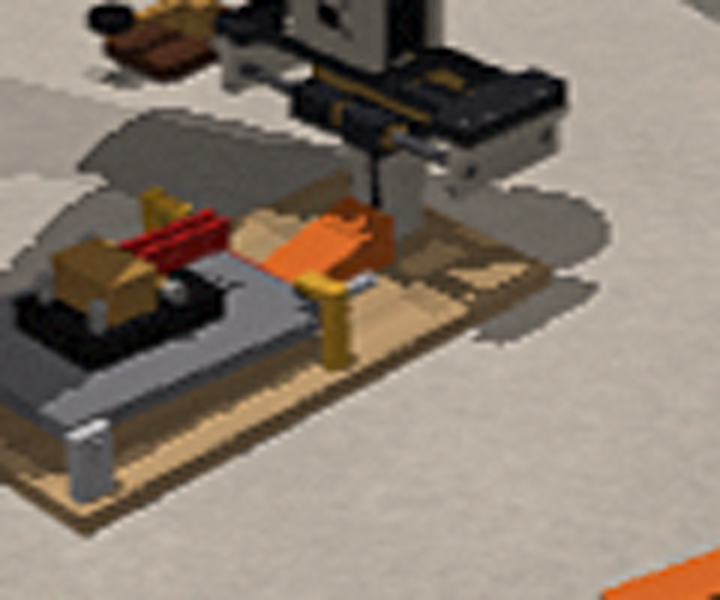

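```bash
python3 -m inch '1 -0.005 0 0 0 0 0;1 -0.012 0 0 0 0 0;1 -0.02 0 0 0 0 0;1 -0.028 0 0 0 0 0;1 -0.036 0 0 0 0 0;1 -0.044 0 0 0 0 0;1 -0.052 0 0 0 0 0;1 -0.06 0 0 0 0 0;1 -0.068 0 0 0 0 0;1 -0.076 0 0 0 0 0;1 -0.08 0 0 0 0 0;1 -0.08 0 0 0 0 0'
python3 - <<'E'
from h import *
st()
E
```

```text
t: 14.4
eef_pos: [0.5851, 0.1459, 0.0213]
ee_rot: [-3.141, -0.001, 0.251]
force: [4.2, 1.3, -1.5]
width: 0.0001
t 14.4 bx -91.46 lat 0.07 z 0.0213 Fpush 4.38 F [ 4.2  1.3 -1.5] rot [-3.141e+00 -1.000e-03  2.510e-01]
```

```bash
python3 -m inch '1 -0.003 0 0 0 0 0;1 -0.006 0 0 0 0 0;1 -0.009 0 0 0 0 0;1 -0.012 0 0 0 0 0;1 -0.015 0 0 0 0 0;1 -0.018 0 0 0 0 0;1 -0.021 0 0 0 0 0;1 -0.024 0 0 0 0 0;1 -0.027 0 0 0 0 0;1 -0.03 0 0 0 0 0;1 -0.03 0 0 0 0 0'
python3 - <<'E'
from h import *
st()
g=arm.grab_frame("side"); cv2.imwrite("pics/m.png",cv2.resize(g["img"][150:250,190:310],None,fx=6,fy=6,interpolation=cv2.INTER_CUBIC)[:,:,::-1])
E
```

```text
t: 15.5
eef_pos: [0.5758, 0.1433, 0.021]
ee_rot: [3.142, 0.0, 0.251]
force: [2.9, 0.8, -0.7]
width: 0.0004
t 15.5 bx -81.76 lat -0.18 z 0.021 Fpush 3.0 F [ 2.9  0.8 -0.7] rot [3.142 0.    0.251]
```

View pics/m.png

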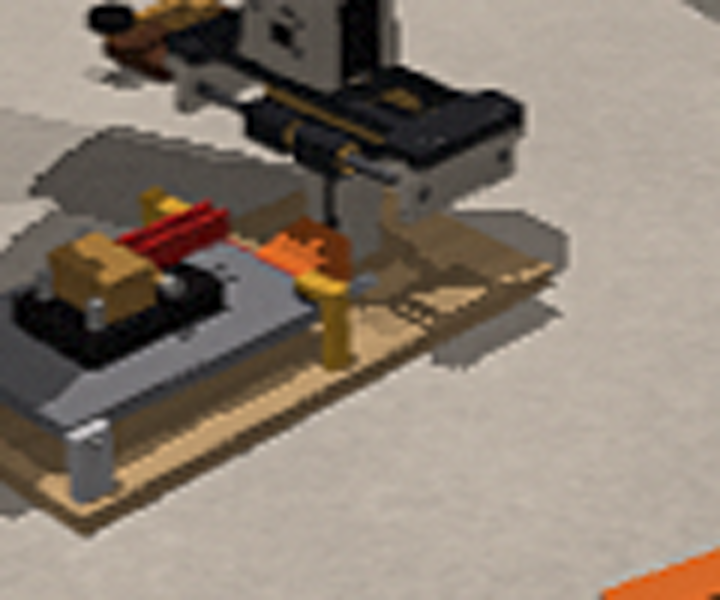

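```bash
python3 -m inch '1 -0.002 0 0 0 0 0;1 -0.004 0 0 0 0 0;1 -0.006 0 0 0 0 0;1 -0.007 0 0 0 0 0;1 -0.007 0 0 0 0 0'; python3 -c "
from h import *
st()"
```

```text
t: 16.05
eef_pos: [0.5739, 0.1428, 0.021]
ee_rot: [3.142, 0.0, 0.251]
force: [3.6, 1.3, -1.7]
width: 0.0007
t 16.05 bx -79.83 lat -0.17 z 0.021 Fpush 3.75 F [ 3.6  1.3 -1.7] rot [3.142 0.    0.251]
```

```bash
python3 -m inch '1 -0.002 0 0 0 0 0;1 -0.004 0 0 0 0 0;1 -0.006 0 0 0 0 0;1 -0.007 0 0 0 0 0;1 -0.007 0 0 0 0 0'; python3 -c "
from h import *
st()"
```

```text
t: 16.55
eef_pos: [0.5718, 0.1423, 0.021]
ee_rot: [3.142, 0.0, 0.251]
force: [4.5, 1.3, -2.1]
width: 0.0008
t 16.55 bx -77.69 lat -0.18 z 0.021 Fpush 4.66 F [ 4.5  1.3 -2.1] rot [3.142 0.    0.251]
```

```bash
python3 -m inch '1 -0.002 0 0 0 0 0;1 -0.004 0 0 0 0 0;1 -0.006 0 0 0 0 0;1 -0.006 0 0 0 0 0;1 -0.006 0 0 0 0 0'
python3 - <<'E'
from h import *
st()
g=arm.grab_frame("side"); cv2.imwrite("pics/n.png",cv2.resize(g["img"][150:250,190:310],None,fx=6,fy=6,interpolation=cv2.INTER_CUBIC)[:,:,::-1])
E
```

```text
t: 17.05
eef_pos: [0.5701, 0.1418, 0.021]
ee_rot: [3.142, 0.0, 0.251]
force: [3.4, 1.6, -1.0]
width: 0.0005
t 17.05 bx -75.9 lat -0.17 z 0.021 Fpush 3.68 F [ 3.4  1.6 -1. ] rot [3.142 0.    0.251]
```

View pics/n.png

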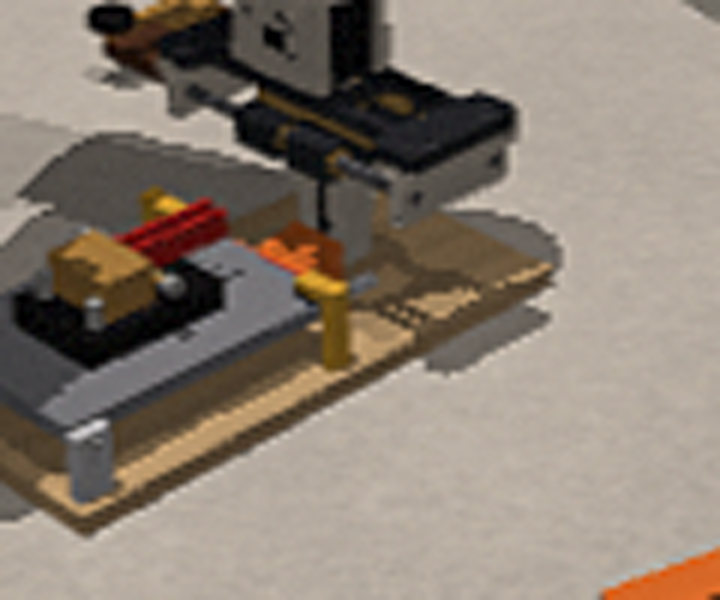

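```bash
python3 -m inch '1 -0.002 0 0 0 0 0;1 -0.004 0 0 0 0 0;1 -0.006 0 0 0 0 0;1 -0.007 0 0 0 0 0;1 -0.007 0 0 0 0 0'; python3 -c "
from h import *
st()"
```

```text
t: 17.6
eef_pos: [0.5681, 0.1413, 0.021]
ee_rot: [3.142, 0.0, 0.251]
force: [2.9, 1.3, -2.3]
width: 0.0004
t 17.6 bx -73.82 lat -0.16 z 0.021 Fpush 3.16 F [ 2.9  1.3 -2.3] rot [3.142 0.    0.251]
```

```bash
python3 -m inch '1 -0.002 0 0 0 0 0;1 -0.003 0 0 0 0 0;1 -0.004 0 0 0 0 0;1 -0.005 0 0 0 0 0;1 -0.005 0 0 0 0 0'; python3 -c "
from h import *
st()"
```

```text
t: 18.1
eef_pos: [0.5666, 0.141, 0.021]
ee_rot: [-3.142, 0.0, 0.251]
force: [3.5, 0.6, -2.0]
width: 0.0005
t 18.1 bx -72.34 lat -0.15 z 0.021 Fpush 3.53 F [ 3.5  0.6 -2. ] rot [-3.142  0.     0.251]
```

```bash
python3 -m inch '1 -0.002 0 0 0 0 0;1 -0.004 0 0 0 0 0;1 -0.006 0 0 0 0 0;1 -0.007 0 0 0 0 0;1 -0.007 0 0 0 0 0'; python3 -c "
from h import *
st()"
```

```text
t: 18.6
eef_pos: [0.5645, 0.1404, 0.021]
ee_rot: [3.142, 0.0, 0.251]
force: [3.3, 0.2, -2.1]
width: 0.0003
t 18.6 bx -70.19 lat -0.18 z 0.021 Fpush 3.2 F [ 3.3  0.2 -2.1] rot [3.142 0.    0.251]
```

```bash
python3 -m inch '1 -0.002 0 0 0 0 0;1 -0.004 0 0 0 0 0;1 -0.006 0 0 0 0 0;1 -0.006 0 0 0 0 0;1 -0.006 0 0 0 0 0'
python3 - <<'E'
from h import *
st()
g=arm.grab_frame("side"); cv2.imwrite("pics/o.png",cv2.resize(g["img"][150:250,190:310],None,fx=6,fy=6,interpolation=cv2.INTER_CUBIC)[:,:,::-1])
E
```

```text
t: 19.1
eef_pos: [0.563, 0.14, 0.0211]
ee_rot: [-3.142, -0.0, 0.251]
force: [4.1, 0.7, -1.9]
width: 0.0007
t 19.1 bx -68.57 lat -0.14 z 0.0211 Fpush 4.1 F [ 4.1  0.7 -1.9] rot [-3.142 -0.     0.251]
```

View pics/o.png

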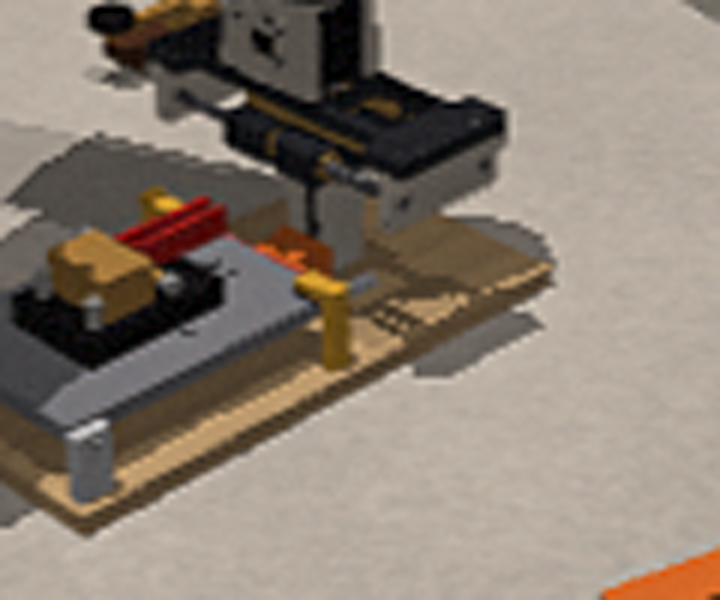

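```bash
python3 -m inch '1 -0.002 0 0 0 0 0;1 -0.004 0 0 0 0 0;1 -0.006 0 0 0 0 0;1 -0.006 0 0 0 0 0;1 -0.006 0 0 0 0 0'; python3 -c "
from h import *
st()"
```

```text
t: 19.65
eef_pos: [0.5623, 0.1401, 0.0213]
ee_rot: [-3.141, -0.002, 0.251]
force: [7.6, 1.2, -3.8]
width: 0.0002
t 19.65 bx -67.97 lat 0.05 z 0.0213 Fpush 7.66 F [ 7.6  1.2 -3.8] rot [-3.141e+00 -2.000e-03  2.510e-01]
```

```bash
python3 -m inch '1 0 0 0 0 0 0;1 0 0 0 0 0 0'; python3 -c "
from h import *
st()"
```

```text
t: 19.85
eef_pos: [0.5623, 0.1401, 0.0214]
ee_rot: [-3.141, -0.002, 0.251]
force: [7.1, 0.4, -3.5]
width: 0.0006
t 19.85 bx -67.96 lat 0.06 z 0.0214 Fpush 6.97 F [ 7.1  0.4 -3.5] rot [-3.141e+00 -2.000e-03  2.510e-01]
```

```bash
python3 -m inch '1 -0.001 0 0 0 0 0;1 -0.002 0 0 0 0 0;1 -0.0025 0 0 0 0 0;1 -0.0025 0 0 0 0 0;1 -0.0025 0 0 0 0 0'; python3 -c "
from h import *
st()"
```

```text
t: 20.35
eef_pos: [0.5621, 0.1401, 0.0215]
ee_rot: [-3.141, -0.003, 0.251]
force: [9.3, 0.9, -4.9]
width: 0.0007
t 20.35 bx -67.73 lat 0.13 z 0.0215 Fpush 9.22 F [ 9.3  0.9 -4.9] rot [-3.141e+00 -3.000e-03  2.510e-01]
```

```bash
python3 -m inch '1 -0.001 0 0 0 0 0;1 -0.002 0 0 0 0 0;1 -0.002 0 0 0 0 0;1 -0.002 0 0 0 0 0;1 -0.002 0 0 0 0 0'; python3 -c "
from h import *
st()"
```

```text
t: 20.85
eef_pos: [0.5618, 0.1401, 0.0216]
ee_rot: [-3.141, -0.004, 0.251]
force: [9.4, 1.3, -4.9]
width: 0.0003
t 20.85 bx -67.48 lat 0.2 z 0.0216 Fpush 9.48 F [ 9.4  1.3 -4.9] rot [-3.141 -0.004  0.251]
```

```bash
python3 -m inch '1 -0.001 0 0 0 0 0;1 -0.002 0 0 0 0 0;1 -0.002 0 0 0 0 0;1 -0.002 0 0 0 0 0;1 -0.002 0 0 0 0 0'; python3 -c "
from h import *
st()"
```

```text
t: 21.35
eef_pos: [0.5617, 0.1401, 0.0217]
ee_rot: [-3.141, -0.004, 0.251]
force: [10.3, 2.1, -5.4]
width: 0.0004
t 21.35 bx -67.35 lat 0.28 z 0.0217 Fpush 10.51 F [10.3  2.1 -5.4] rot [-3.141 -0.004  0.251]
```

```bash
python3 -m inch '1 0.003 0 0 0 0 0;1 0.006 0 0 0 0 0;1 0.01 0 0 0 0 0;1 0.015 0 0 0 0 0;1 0.025 0 0 0 0 0;1 0.05 0 0 0 0 0;1 0.08 0 0 0 0 0;1 0.12 0 0 0 0 0;1 0.17 0 0 0 0 0;1 0.17 0 0 0 0 0'
python3 - <<'E'
from h import *
st()
s=arm.get_state()
g=arm.grab_frame("side"); cv2.imwrite("pics/p.png",cv2.resize(g["img"][150:250,190:310],None,fx=6,fy=6,interpolation=cv2.INTER_CUBIC)[:,:,::-1])
f=arm.grab_frame("wrist"); cv2.imwrite("pics/pw.png",f["img"][:,:,::-1])
E
```

```text
t: 22.35
eef_pos: [0.611, 0.1524, 0.0209]
ee_rot: [3.141, -0.001, 0.251]
force: [-0.6, 0.5, -0.3]
width: 0.0001
t 22.35 bx -118.19 lat -0.11 z 0.0209 Fpush -0.4 F [-0.6  0.5 -0.3] rot [ 3.141e+00 -1.000e-03  2.510e-01]
```

View pics/p.png

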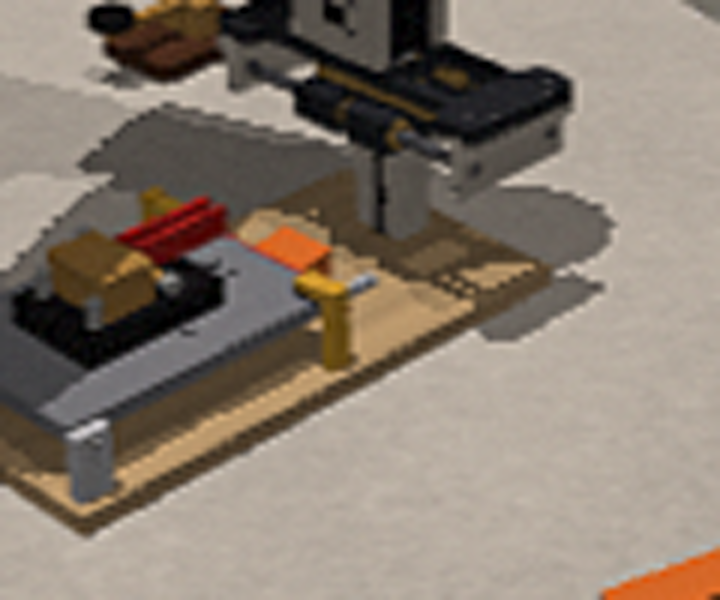

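```bash
python3 -m inch '1 -0.04 0 0.001 0 0 0;1 -0.08 0 0.001 0 0 0;1 -0.11 0 0.001 0 0 0;1 -0.13 0 0.001 0 0 0;1 -0.145 0 0.001 0 0 0;1 -0.155 0 0.001 0 0 0;1 -0.162 0 0.001 0 0 0;1 -0.165 0 0.001 0 0 0;1 -0.165 0 0.001 0 0 0;1 -0.165 0 0.001 0 0 0'; python3 -c "
from h import *
st()"
```

```text
t: 23.45
eef_pos: [0.5618, 0.1399, 0.0211]
ee_rot: [-3.141, -0.002, 0.251]
force: [4.0, 0.2, -0.2]
width: 0.0003
t 23.45 bx -67.45 lat 0.04 z 0.0211 Fpush 3.95 F [ 4.   0.2 -0.2] rot [-3.141e+00 -2.000e-03  2.510e-01]
```

View pics/pw.png

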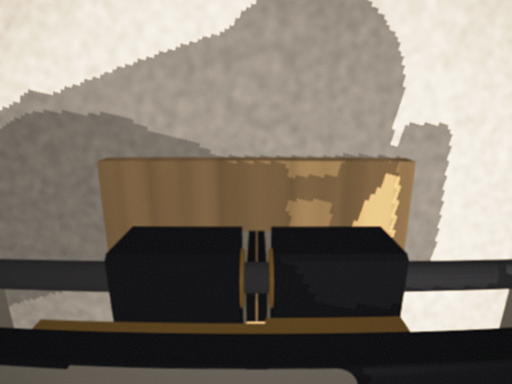

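```bash
python3 -m inch '1 -0.002 0 0.001 0 0 0;1 -0.004 0 0.001 0 0 0;1 -0.006 0 0.002 0 0 0;1 -0.006 0 0.002 0 0 0;1 -0.006 0 0.002 0 0 0'; python3 -c "
from h import *
st()"
```

```text
t: 23.95
eef_pos: [0.5617, 0.14, 0.0211]
ee_rot: [-3.141, -0.005, 0.251]
force: [10.0, 0.5, -0.3]
width: 0.0007
t 23.95 bx -67.38 lat 0.15 z 0.0211 Fpush 9.78 F [10.   0.5 -0.3] rot [-3.141 -0.005  0.251]
```

```bash
python3 -m inch '1 -0.001 0 0 0 0 0;1 -0.0015 0 0 0 0 0;1 -0.0015 0 0 0 0 0;1 -0.0015 0 0 0 0 0'; python3 -c "
from h import *
st()"
```

```text
t: 24.35
eef_pos: [0.5616, 0.1401, 0.0212]
ee_rot: [-3.141, -0.005, 0.252]
force: [9.3, -0.6, -0.9]
width: 0.0005
t 24.35 bx -67.28 lat 0.25 z 0.0212 Fpush 8.87 F [ 9.3 -0.6 -0.9] rot [-3.141 -0.005  0.252]
```

```bash
python3 -m inch '1 -0.001 0 0 0 0 0;1 -0.0015 0 0 0 0 0;1 -0.0015 0 0 0 0 0;1 -0.0015 0 0 0 0 0'; python3 -c "
from h import *
st()"; python3 -m inch '1 0 0 0 0 0 0'
```

```text
t: 24.75
eef_pos: [0.5614, 0.1401, 0.0211]
ee_rot: [-3.141, -0.006, 0.252]
force: [11.0, 1.1, -1.8]
width: 0.0003
t 24.75 bx -67.12 lat 0.35 z 0.0211 Fpush 10.92 F [11.   1.1 -1.8] rot [-3.141 -0.006  0.252]
t: 24.85
eef_pos: [0.5614, 0.1401, 0.0212]
ee_rot: [-3.141, -0.006, 0.252]
force: [10.8, 0.6, -2.6]
width: 0.0003
```

```bash
python3 -m inch '1 0.003 0 0 0 0 0;1 0.006 0 0 0 0 0;1 0.01 0 0 0 0 0;1 0.02 0 0 0 0 0;1 0.05 0 0 0 0 0;1 0.1 0 0 0 0 0;1 0.15 0 -0.05 0 0 0;1 0.2 0 -0.15 0 0 0;1 0.2 0 -0.3 0 0 0;1 0.2 0 -0.45 0 0 0;1 0.2 0 -0.6 0 0 0;1 0.2 0 -0.6 0 0 0'
python3 -m inch '1 -0.1 0 -0.1 0 0 0;1 -0.25 0 -0.15 0 0 0;1 -0.4 0 -0.15 0 0 0;1 -0.55 0 -0.15 0 0 0;1 -0.55 0 -0.15 0 0 0;1 -0.55 0 -0.15 0 0 0'
python3 - <<'E'
from h import *
st()
s=arm.get_state()
f=arm.grab_frame("wrist"); im=cv2.resize(f["img"][0:240,100:420],None,fx=2.5,fy=2.5,interpolation=cv2.INTER_CUBIC)
cv2.imwrite("pics/qw.png",im[:,:,::-1])
g=arm.grab_frame("side"); cv2.imwrite("pics/q.png",cv2.resize(g["img"][150:250,190:310],None,fx=6,fy=6,interpolation=cv2.INTER_CUBIC)[:,:,::-1])
m=orange(f["img"]); n,l,stt,c=cv2.connectedComponentsWithStats(m)
i=1+np.argmax(stt[1:,4]); ys,xs=np.where(cv2.erode((l==i).astype(np.uint8),np.ones((3,3)))>0); ok=f["range_z"][ys,xs]>.05
P=withrange(f,np.c_[xs,ys][ok],s); A=np.c_[P[:,:2],np.ones(len(P))]; co=np.linalg.lstsq(A,P[:,2],rcond=None)[0]
print(len(P),"wedge slope",np.hypot(*co[:2]),"dir",np.degrees(np.arctan2(co[1],co[0])),"z",P[:,2].min(),P[:,2].max())
# deck plane just behind the front edge
o=np.array([.5740,.1430,0]);v=np.array([-.2478,.9688,0])
for bx in (-12,-5,0):
  for y in (-40,-25,25,40):
    p=o-u*(.08+bx/1000)+v*y/1000+np.array([0,0,.047]); q=proj(f,p,s)[0]
    print(bx,y,withrange(f,[q.round().astype(int)],s)[0].round(4)[2],end=" | ")
E
```

```text
t: 26.05
eef_pos: [0.6195, 0.1545, 0.2072]
ee_rot: [-3.141, -0.01, 0.251]
force: [0.6, 0.5, 0.0]
width: 0.0003
t: 26.65
eef_pos: [0.4557, 0.1125, 0.2456]
ee_rot: [-3.141, -0.001, 0.251]
force: [1.4, -0.1, -0.2]
width: 0.0004
t 26.65 bx 42.14 lat -0.25 z 0.2456 Fpush 1.31 F [ 1.4 -0.1 -0.2] rot [-3.141e+00 -1.000e-03  2.510e-01]
982 wedge slope 0.23775004173518288 dir 13.612061996484684 z 0.03039761036012084 0.04142419144268533
-12 -40 0.0484 | -12 -25 0.0466 | -12 25 0.047 | -12 40 0.0453 | -5 -40 0.0468 | -5 -25 0.046 | -5 25 0.0475 | -5 40 0.0476 | 0 -40 0.0456 | 0 -25 0.0471 | 0 25 0.0478 | 0 40 0.0471 |
```

View pics/qw.png

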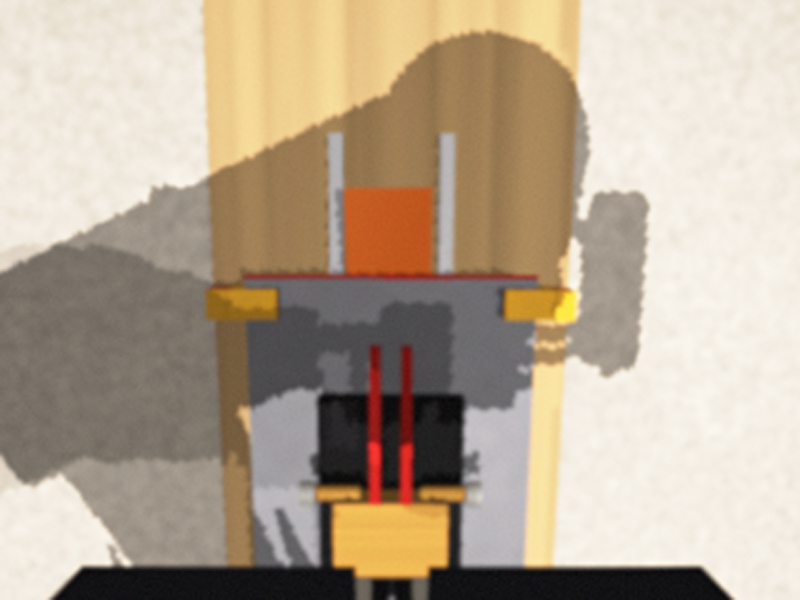

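View pics/q.png

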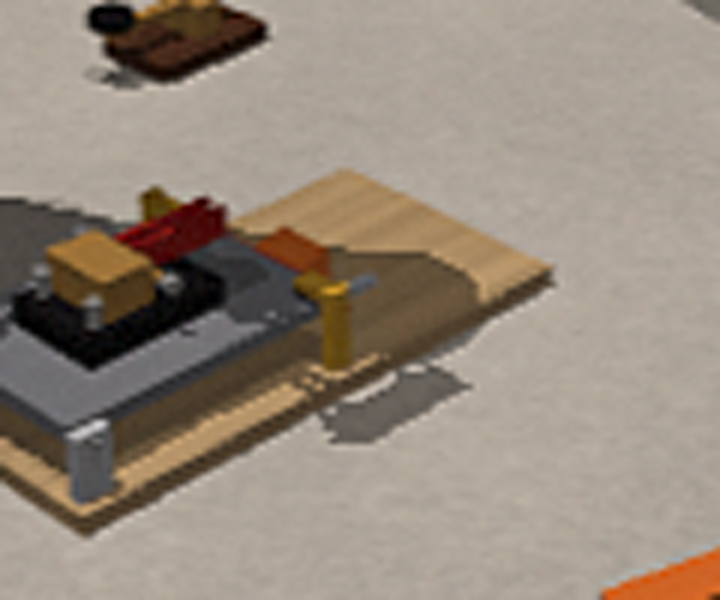

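Deck upper face reads about 47 mm near the pads. The wedge sits straight in the guide, with heel at row 188, deck edge at row 275 and slope 0.24 (flat is 0.25). The robot is clear, so I'm handing in.

```bash
python3 -m inch '1 0 0 0 0 0 0;1 0 0 0 0 0 0;1 0 0 0 0 0 0'; python3 -c "
from h import *
st(); print(arm.job_done())"
```

```text
t: 27.05
eef_pos: [0.4568, 0.1128, 0.2446]
ee_rot: [3.141, 0.001, 0.25]
force: [0.7, 0.1, 1.0]
width: 0.0007
t 27.05 bx 41.06 lat -0.2 z 0.2446 Fpush 0.69 F [0.7 0.1 1. ] rot [3.141e+00 1.000e-03 2.500e-01]
the job is handed in; nothing more can be done
None
```

I set the largest wedge flat in the guide, thin end first, and slid it under the deck with closed fingers on the heel. The job was handed in at 27 s with the arm well clear.

**Seating:** The push held at about 3 to 4.5 N while the deck rose, then climbed at the pads to 10.5 N. After I backed off, the wedge had not slipped. I pushed a second time to about 10.9 N, which moved it in only another 0.3 mm or so.

**Last checks:**
- **Deck height:** the upper face near the pads reads 45 to 48 mm, about 47 mm on average, against the 47 mm mark. A few single readings fell just under 45.5 mm, which I put down to range noise of 1 to 2 mm.
- **Wedge:** it is straight between the rails, with a slope of 0.24 against 0.25 nominal, so it lies flat.
- **Bystanders:** the arm was not near them, but I did not measure their positions again at the end.

**Not measured directly:**
- **Wedge-to-deck force:** I estimate about 13 N from the push force, with a likely range of 11 to 16 N.
- **Upward rub in the first push:** the fingers rubbed upward on the heel with about 5 N. I corrected that for the second push, which ended at about 2 N.

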